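Close the stud polisher and hold its belt tensioner back

ROBOT

A 7-joint arm with a two-finger parallel gripper is mounted at the origin on the work surface. World frame = base frame: x ahead of the robot, y to its left, z up, the work surface at z = 0. Lengths are in m, angles in rad, forces in N, time in s.
With the tool pointing down it reaches from about 0.4 to 0.875 m from the base axis. Payload 19.3 kg.
Tool frame: the origin (TCP) lies between the finger pads, 19 mm behind the fingertips; this is the grasp point; z points along the fingers, y is the line along which they close (so a half turn about z gives the same grasp; the last joint's range is limited). The gripper opens to 85 mm and grips with 20 to 120 N. Pads are 22 mm wide; open, the fingers measure 114 mm over their backs; the gripper's body (76 mm by 85 mm) begins 54 mm behind the grasp point. The pads swing forward as they close: fully open they stand 13 mm farther back than shut.
Start: joints at [1.226, 0.521, -0.036, 1.599, 0.021, 1.021, -0.113], TCP at [0.17, -0.602, 0.25] pointing down, gripper open.
Joint ranges: [-2.91, 2.91], [-0.3, 2.13], [-1.5, 1.42], [0.17, 2.43], [-1.26, 4.41], [0.16, 1.93], [-2.52, 2.52]. Speed limits (rad/s): [1.89, 1.89, 2.39, 2.39, 3.01, 3.01, 3.01].

INTERFACE

Orientations are given as [roll, pitch, yaw] about the fixed x, y, z axes, in that order (R = Rz(yaw) Ry(pitch) Rx(roll)).
In Python, from workcell import bot gives the robot as it stands.
- The arm moves only by the shell command python3 -m crank 'ROWS' [FORCE]. ROWS is a JSON object of lists of equal length, an entry for each row: "travel": the shift along the world's x, y, z in cm, a list of three; "turn": the turn, a rotation vector about the world's x, y, z in degrees, a list of three; "gripper": the closure, from 0 (fully open) to 1 (shut). A call has exactly 5 rows; each row is the pose to reach, as a shift and turn from the pose commanded when the call began; what a row does not reach only later rows make up. A row lasts 1/10 s, in which the tool goes at most 50 mm and 8.59 degrees, less where a joint would pass 70% of its speed; a pose out of reach is approached as far as the arm can. A call with a gripper value outside its range is refused whole. The fingers move at their own pace and stop on an object; FORCE is the grip in N (left out, the last holds). Time passes only in rows, so rows that repeat a pose let the fingers close, or fill a call up. It gives the time, the measured TCP pose, the force, the opening and the grip force at its end, in the units of the state.
- bot.observe(): the state, without advancing time (a new reading comes with each control period).
- bot.grab_frame(name): name is "scene" or "top" or "wrist"; returns a dict with "pixels" (400x640x3 uint8, red, green, blue), "fx", "fy", "cx", "cy" (pixels), "extrinsics" (4x4, takes a point from world to camera coordinates). Camera axes: x right, y down, z forward; pixel columns grow to the right and rows downward; lengths in m; the calibration is good to about 2 mm. A picture is of the moment at which its call begins. There is no depth.
- bot.job_done(): hands the job in; it is judged then, once.
The state is a dict: "clock": time; "qpos": joint angles; "qd": joint speeds; "joint_efforts": joint torques, N m; "position": TCP position; "tool_rot": TCP orientation; "force": force on the tool from outside, world axes, zero at the start; "moment": the same for the moment, N m; "grip_width": finger opening in m; "finger_force": force on a finger pad.
Only numpy, scipy, OpenCV 4.12 (cv2) and the standard library are available. Lean on these libraries where they do the work, as an engineer would, in place of code of your own. Each camera call takes 0.05 s, during which the arm holds its last target. There are 200 camera calls.

TASK

Get the stud polisher ready for its drive belt: first lower the loose steel lid onto the open bowl, without dropping it, so that it sits seated and level, and let go of it. Then push the sprung tensioner arm back, away from the small drive pulley, past its ratchet click and a little further, so that your gripper and not the pawl carries the spring, and finish the program while still holding it back there. Leave the lid seated and do not disturb the stud box, the hammer or the turned wooden foot.

Things in the scene. Friction and masses are not known exactly. Their poses are not given: they have to be found in the camera images.
- lid: Loose round steel lid, 132 mm across, about 0.25 kg, lying knob up on the bench. Origin: centre of the underside of its plug. From the origin upward: plug 104 mm in diameter with a chamfered lower edge, z 0 to 8 mm; flat flange 132 mm in diameter, z 8 to 14 mm; upright round dark wooden knob 24 mm in diameter, z 14 to 46 mm. Its z axis points up.
- lid_knob (a point): Point on the lid's axis inside its knob, 38 mm above the lid's origin: a good TCP point for gripping the knob from above.
- bowl: Steel polishing bowl on a round grey foot (150 mm across) with a grooved pulley (104 mm across) below the bowl; fixed to the bench; brass studs lie inside. Origin: centre of the foot's underside, on the bench. The bowl's rim is 125 mm above the bench.
- bowl_rim (a point): Centre of the bowl's mouth, at rim height. Rim 120 mm outer and 112 mm inner diameter (wall 4 mm). The seated lid has its plug inside the mouth and its flange resting on the rim: the lid's origin is then 8 mm below this point.
- tensioner: Belt tensioner: grey bed plate 230 x 240 x 10 mm (x, y, z), fixed to the bench, with the swinging arm (pivot at x +65, y 0 mm), a small grooved drive pulley (52 mm across, 44 mm high, at x -75, y +92 mm) and a sliding pawl in a guide (42 mm high, at x +65, y -52 to -120 mm). Origin: bench level, 10 mm to the -x side of the plate's centre; z up.
- idler_arm: Sprung tensioner arm, a steel bar 120 mm from pivot to tip, at 26 to 38 mm above the bench; on its tip stands a black rubber idler roller (38 mm across, 38 to 62 mm high) and above that the upright steel hand pin. Origin: on the pivot axis at bench level. Its spring pushes back with about 4 N at the pin at rest and 8 N fully back, a little more while the pawl climbs the tooth.
- grip_pin (a point): Point on the axis of the hand pin, 90 mm above the bench. The pin is a vertical steel rod 16 mm in diameter, from 62 to 110 mm above the bench, 120 mm from the pivot axis; it moves with the arm. Can be gripped from above or pushed.
- pivot (a point): Point on the vertical pivot axis of the arm, at the height of grip_pin (90 mm above the bench).
- swing (a joint): Swing of the arm, rad: 0 at rest (pin nearest the drive pulley), 0.70 at its back stop; grows counter-clockwise seen from above. In the tensioner's frame the arm points along angle 2.79 + value (from +x). The pawl clicks in behind the tooth at about 0.45; let go after that, the arm would rest on the pawl there. Held between 0.50 and 0.70 the gripper carries it.
- pawl (a joint): Slide of the sprung pawl, m: 0 fully in towards the arm's ratchet disc, up to 0.007 as it rides over the tooth; it drops back to 0 at the click.
- stud_box: Bystander: open cardboard box 80 x 110 x 45 mm, loose. Origin under its centre.
- hammer: Bystander: hammer 270 mm long lying on the bench, loose. Its handle lies along its x axis.
- bun_foot: Bystander: turned dark wooden furniture foot, 72 mm across, 66 mm high, loose. Origin under its centre.
Mind the look-alikes: they are no part of the job. What is shaped like the lid but green, orange or turquoise is not meant.

How it is judged:
By the outcome, as a careful person would: the job done as asked, in the order asked, and still so for the second after the job is handed in, while the arm keeps its last pose, push and grip.
It also fails if it takes over 58 s, if anything falls off the work surface, if the arm or the gripper's body presses on something with over 40 N, if the wrist force passes 120 N, or if a joint passes its speed limit or range.

## Working session

There is one attempt and no reset: what is moved stays moved. The work goes in short steps, Python scripts to look and compute and a shell command to move; the robot and the scene stay as the last step left them, time stands still between calls to the robot, and variables do not carry over. Pictures are saved under pics/ and viewed, at most 13 in all, crops included, and the job is handed in when it is done.

```bash
mkdir -p pics; ls; cat > h.py <<'E'
import numpy as np, cv2, pickle
from workcell import bot
def snap(cam,name):
    f=bot.grab_frame(cam); cv2.imwrite(f'pics/{name}.png',f['pixels'][:,:,::-1]); pickle.dump(f,open(f'pics/{name}.pkl','wb')); return f
def load(n): return pickle.load(open(f'pics/{n}.pkl','rb'))
def ray(f,u,v):
    E=np.array(f['extrinsics']);R=E[:3,:3];t=E[:3,3]
    return -R.T@t, R.T@np.array([(u-f['cx'])/f['fx'],(v-f['cy'])/f['fy'],1])
def atz(f,u,v,z):
    c,d=ray(f,u,v); return c+d*(z-c[2])/d[2]
def proj(f,p):
    E=np.array(f['extrinsics']);q=E[:3,:3]@np.array(p)+E[:3,3]
    return np.array([f['cx']+f['fx']*q[0]/q[2],f['cy']+f['fy']*q[1]/q[2]])
E
python3 - <<'E'
from h import *
for c in('top','scene'):
    f=snap(c,c+'0'); print(c,ray(f,320,200),f['fx'])
s=bot.observe(); print({k:np.round(v,3).tolist() for k,v in s.items()})
E
```

```text
pics
top (array([0.40138846, 0.03883584, 1.20293325]), array([ 0.10944207, -0.03113604, -0.9936177 ])) 512.2909992242157
scene (array([1.10062059, 0.71782809, 0.88361418]), array([-0.47406398, -0.58420471, -0.65879624])) 481.19742457609
{'clock': 0.1, 'qpos': [1.226, 0.522, -0.036, 1.6, 0.021, 1.021, -0.113], 'qd': [0.0, -0.003, -0.0, -0.001, 0.001, -0.0, 0.001], 'joint_efforts': [0.005, -92.849, 1.984, -37.054, 0.018, 0.005, 0.0], 'position': [0.17, -0.601, 0.249], 'tool_rot': [-3.141, 0.0, 0.275], 'force': [0.328, -0.319, 0.456], 'moment': [0.008, 0.067, -0.025], 'finger_force': 0.0, 'grip_width': 0.086}
```

View pics/top0.png

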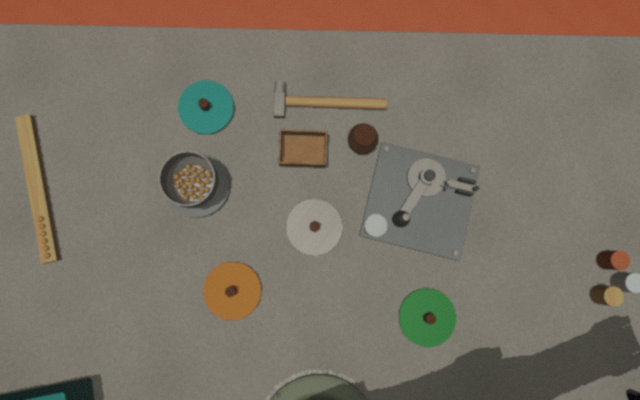

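View pics/scene0.png

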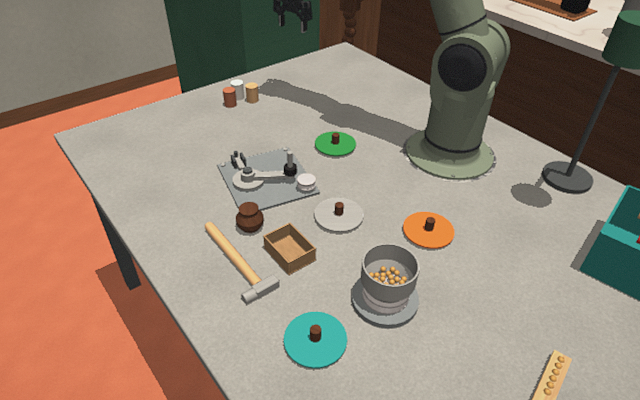

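Top view: the grey lid is at about (314,227), the bowl mouth at (188,180), the pivot at (428,177) and the pin at (402,218). The drive pulley is at (376,225). I'll enlarge these areas.

```bash
python3 - <<'E'
from h import *
a=cv2.imread('pics/top0.png')
def crop(x,y,w,h,s): return cv2.resize(a[y:y+h,x:x+w],None,fx=s,fy=s,interpolation=cv2.INTER_CUBIC)
c1=crop(155,140,80,75,5); c2=crop(280,190,80,75,5); c3=crop(355,140,133,37*2,3)
b=cv2.imread('pics/scene0.png')
def cb(x,y,w,h,s): return cv2.resize(b[y:y+h,x:x+w],None,fx=s,fy=s,interpolation=cv2.INTER_CUBIC)
top=np.hstack([c1,cb(350,240,80,75,5)])[:, :800]
bot_=np.hstack([crop(360,140,133,75,3),cb(215,145,133,75,3)])
bot_=np.pad(bot_,((0,0),(0,800-bot_.shape[1]),(0,0)))
cv2.imwrite('pics/c1.png',np.vstack([top,bot_])[:600])
# lid flange ellipse: threshold bright grey
f=load('top0'); g=cv2.cvtColor(a,cv2.COLOR_BGR2GRAY)
r=g[190:265,278:350]; print(r[35,::4], r[::4,20])
m=(cv2.GaussianBlur(r,(3,3),0)>150).astype(np.uint8)
cs,_=cv2.findContours(m,cv2.RETR_EXTERNAL,cv2.CHAIN_APPROX_NONE); c=max(cs,key=cv2.contourArea)
e=cv2.fitEllipse(cv2.convexHull(c)); print(e); u=e[0][0]+278;v=e[0][1]+190
print('lid',u,v,atz(f,u,v,.014))
print('expected rpx',proj(f,atz(f,u,v,.014)+[0,.066,0])-[u,v])
E
```

```text
[123 126 134 157 152 152 151 149  80  64  62 145 148 150 146 146 140 118] [122 121 122 119 152 152 150 153 151 154 152 153 153 154 151 131 121 122
 122]
((34.886539459228516, 38.0555419921875), (48.62705993652344, 53.329261779785156), 122.79335021972656)
lid 312.8865394592285 228.0555419921875 [0.46662442 0.01733214 0.014     ]
expected rpx [-28.47380548  -0.40029413]
```

View pics/c1.png

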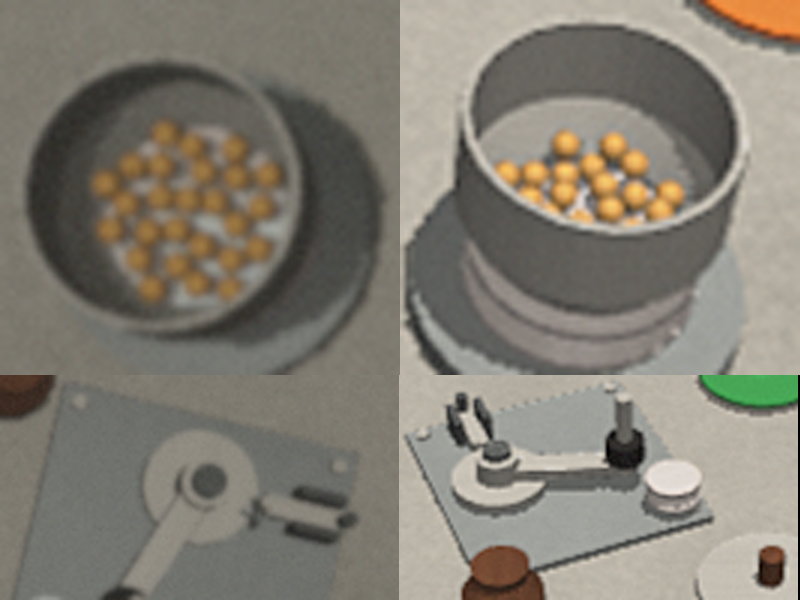

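```bash
python3 - <<'E'
from h import *
from scipy.optimize import least_squares
f=load('top0');s=load('scene0')
a=cv2.imread('pics/top0.png');g=cv2.cvtColor(a,cv2.COLOR_BGR2GRAY)
r=cv2.GaussianBlur(g,(3,3),0)[190:265,278:350]; m=(r>137).astype(np.uint8)
n,l,st,ce=cv2.connectedComponentsWithStats(m); k=1+st[1:,4].argmax()
c=np.argwhere(l==k)[:,::-1].astype(np.int32); e=cv2.fitEllipse(cv2.convexHull(c[:,None])); print(e)
print('lid',atz(f,e[0][0]+278,e[0][1]+190,.014))
def tri(pt,ps):
    A=[];b=[]
    for F,p in((f,pt),(s,ps)):
        c,d=ray(F,*p);d=d/np.linalg.norm(d);P=np.eye(3)-np.outer(d,d);A.append(P);b.append(P@c)
    return np.linalg.lstsq(np.vstack(A),np.hstack(b),rcond=None)[0]
# bowl rim by extremes of projected circle (outer, r .06, z .125)
t=np.linspace(0,6.283,361)
def ext(F,x,y):
    q=np.array([proj(F,[x+.06*np.cos(i),y+.06*np.sin(i),.125]) for i in t]);return np.r_[q.min(0),q.max(0)]
ot=np.array([25/5+155,60/5+140,302/5+155,335/5+140])-.4
os=np.array([60/5+350,23/5+240,348/5+350,237/5+240])-.4
for nm,Fs in(('top',[(f,ot)]),('scene',[(s,os)]),('both',[(f,ot),(s,os)])):
    R=least_squares(lambda p:np.hstack([ext(F,*p)-o for F,o in Fs]),[.55,.3]); print('bowl',nm,R.x,R.fun.round(1))
pv=tri((429,175),(247,169)); print('pivot cap',pv)
pt=atz(s,290-.3,153-.3,.11);print('pintop scene',pt)
d=pt-pv; print('len',np.hypot(*d[:2]),'ang',np.degrees(np.arctan2(d[1],d[0])))
print('knob scene',atz(s,(771-400)/3+215-.3,(551-375)/3+145-.3,.046),'knob top',atz(f,314,226,.046))
print('pulley', atz(f,376,225,.044))
b=bot.observe();print(b['clock'])
E
```

```text
((35.67502212524414, 36.848331451416016), (55.16230392456055, 56.0700798034668), 140.7706756591797)
lid [0.46944966 0.01553918 0.014     ]
bowl top [0.56075103 0.28641922] [-0.8 -0.6  0.8  0.5]
bowl scene [0.5641461  0.29384483] [-0.1 -0.6  0.1  0.5]
bowl both [0.56171952 0.28962271] [-2.3 -1.  -0.7  0.1 -0.6 -2.2 -0.6 -1.4]
pivot cap [ 0.58775152 -0.24376707  0.05649058]
pintop scene [ 0.48845185 -0.17308228  0.11      ]
len 0.12188832306033542 ang 144.55548220426533
knob scene [0.46771643 0.01467304 0.046     ] knob top [0.46954343 0.01545705 0.046     ]
pulley [ 0.47391812 -0.1252424   0.044     ]
0.1
```

```bash
python3 -m crank '{"travel":[[2.1,4.5,0],[4.3,9,0],[6.5,13.5,0],[8.7,18,0],[10.9,22.5,0]],"turn":[[0,0,-6],[0,0,-12],[0,0,-18],[0,0,-24],[0,0,-30]],"gripper":[0,0,0,0,0]}' 40
python3 -m crank '{"travel":[[2.1,4.5,0],[4.3,9,0],[6.5,13.5,0],[8.7,18,0],[10.9,22.5,0]],"turn":[[0,0,0],[0,0,0],[0,0,0],[0,0,0],[0,0,0]],"gripper":[0,0,0,0,0]}'
python3 -m crank '{"travel":[[2.1,4.5,0],[4.2,9,0],[6.4,13.5,-1],[8.1,16.7,-2],[8.1,16.7,-4]],"turn":[[0,0,0],[0,0,0],[0,0,0],[0,0,0],[0,0,0]],"gripper":[0,0,0,0,0]}'
python3 - <<'E'
from h import *
f=snap('wrist','w1');t=snap('top','t1');s=bot.observe();print(s['clock'],s['position'],s['tool_rot'],s['qpos'])
for z in (0.014,0.046): print(proj(f,[.469,.0153,z]))
E
```

```text
clock: 0.6
position: [0.2788, -0.3749, 0.2499]
tool_rot: [-3.141, 0.0, -0.253]
force: [2.0, -0.9, 1.2]
grip_width: 0.0854
finger_force: 0.0
clock: 1.1
position: [0.3876, -0.1503, 0.2501]
tool_rot: [3.141, -0.0, -0.249]
force: [1.6, 0.6, -0.4]
grip_width: 0.0855
finger_force: 0.0
clock: 1.6
position: [0.4704, 0.0196, 0.2101]
tool_rot: [-3.139, -0.002, -0.243]
force: [0.6, -0.5, -0.6]
grip_width: 0.0855
finger_force: 0.0
1.7 [0.46715624 0.01546543 0.20800971] [ 3.14048563  0.00374915 -0.2468861 ] [ 0.04640409  0.34226013 -0.25539356  2.03280127  0.11947405  0.7842765
 -2.09754484]
[322.79342786 186.17689511]
[323.2172133  193.08462721]
```

View pics/w1.png

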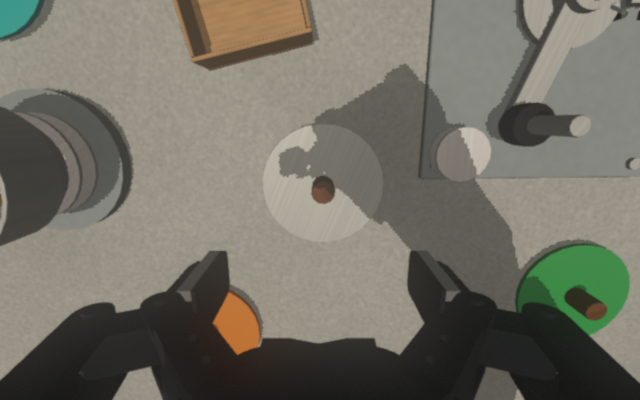

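The wrist view shows the lid flange spanning columns 263–383 and rows 123–242, so its centre is about (323,182.5). The knob is at about (323,188) and the pin top at (580,125).

```bash
python3 - <<'E'
from h import *
f=load('w1')
print('lid',atz(f,323,182.5,.014),'knob',atz(f,323,186,.046),'pin',atz(f,580,125.5,.11), 'pulley',atz(f,465,152,.044),ray(f,320,200))
s=bot.observe();print(s['position'])
E
```

```text
lid [0.47291319 0.01411533 0.014     ] knob [0.47599875 0.01381665 0.046     ] pin [ 0.48847118 -0.17947112  0.11      ] pulley [ 0.4751982  -0.12596211  0.044     ] (array([0.53791147, 0.00282544, 0.33474565]), array([-0.25103907,  0.05773077, -0.96633301]))
[0.46715624 0.01546543 0.20800971]
```

```bash
python3 -m crank '{"travel":[[0.3,0,-4],[0.3,0,-8],[0.3,0,-11],[0.3,0,-13.5],[0.3,0,-15]],"turn":[[0,0,7],[0,0,14],[0,0,21],[0,0,28],[0,0,30]],"gripper":[0,0,0,0,0]}'
python3 -m crank '{"travel":[[0,0,-1.2],[0,0,-2.1],[0,0,-2.1],[0,0,-2.1],[0,0,-2.1]],"turn":[[0,0,0],[0,0,0],[0,0,0],[0,0,0],[0,0,0]],"gripper":[0,0,0.3,0.8,1]}' 40
python3 -m crank '{"travel":[[0,0,0],[0,0,0],[0,0,0],[0,0,0],[0,0,0]],"turn":[[0,0,0],[0,0,0],[0,0,0],[0,0,0],[0,0,0]],"gripper":[1,1,1,1,1]}' 60
```

```text
clock: 2.2
position: [0.4706, 0.0136, 0.0589]
tool_rot: [3.141, 0.002, 0.278]
force: [0.4, -0.1, 1.3]
grip_width: 0.0855
finger_force: 0.0
clock: 2.7
position: [0.4717, 0.0148, 0.0397]
tool_rot: [3.141, -0.001, 0.274]
force: [1.2, -0.4, 0.2]
grip_width: 0.0438
finger_force: 0.0
clock: 3.2
position: [0.4716, 0.0148, 0.0398]
tool_rot: [3.141, -0.001, 0.275]
force: [-2.4, -0.4, 13.7]
grip_width: 0.0224
finger_force: 58.2
```

```bash
python3 -m crank '{"travel":[[0,0,0.5],[0,0,2],[0,0,4],[0,0,7],[0,0,10]],"turn":[[0,0,0],[0,0,0],[0,0,0],[0,0,0],[0,0,0]],"gripper":[1,1,1,1,1]}'
python3 -m crank '{"travel":[[0,0,4],[0,0,8],[0,0,10],[0,2,10],[1,4,10]],"turn":[[0,0,0],[0,0,0],[0,0,0],[0,0,0],[0,0,0]],"gripper":[1,1,1,1,1]}'
python3 - <<'E'
from h import *
f=snap('wrist','w2');t=snap('top','t2');t=snap('scene','s2');s=bot.observe();print(s['clock'],s['position'],s['tool_rot'],s['qpos'],s['force'],s['moment'])
a=[cv2.resize(cv2.imread(f'pics/{n}.png'),(400,250)) for n in('w2','t2')]
b=cv2.imread('pics/s2.png')[100:350,240:540]
cv2.imwrite('pics/c2.png',np.vstack([np.hstack(a),np.hstack([cv2.resize(b,(400,333)),cv2.resize(cv2.imread('pics/w2.png')[100:350,0:300],(400,333))])]))
E
```

```text
clock: 3.7
position: [0.4708, 0.0148, 0.1402]
tool_rot: [-3.141, 0.001, 0.275]
force: [-0.8, 0.4, -3.1]
grip_width: 0.0225
finger_force: 59.2
clock: 4.2
position: [0.4807, 0.0546, 0.2401]
tool_rot: [3.141, -0.001, 0.273]
force: [0.6, 0.1, -2.0]
grip_width: 0.022
finger_force: 59.2
4.35 [0.48121603 0.05579744 0.23922082] [-3.14122489e+00 -1.88745134e-04  2.76538510e-01] [ 0.11597947  0.33902694 -0.44111184  1.95545769  0.18395149  0.88559308
 -1.71436053] [-0.51714292 -0.24471337 -3.0589213 ] [-0.04809621 -0.03473558  0.01153506]
```

View pics/c2.png

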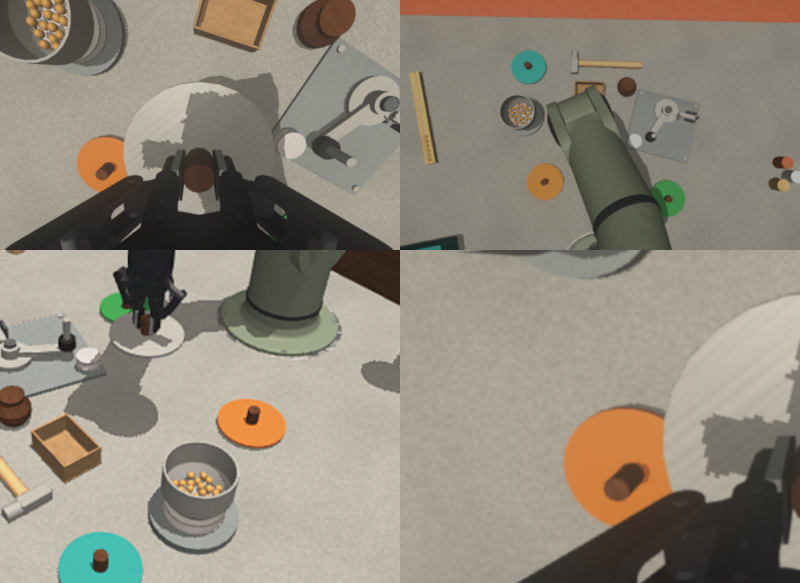

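The lid is held level in the gripper. I'll move to a spot short of the bowl and measure the rim with the wrist camera.

```bash
python3 -m crank '{"travel":[[0,3,0.5],[0,7.5,1],[0,12,1.5],[0,16,2],[0.5,19,2]],"turn":[[0,0,5],[0,0,10],[0,0,15],[0,0,20],[0,0,20]],"gripper":[1,1,1,1,1]}'
python3 -m crank '{"travel":[[0,0,0],[0,0,0],[0,0,0],[0,0,0],[0,0,0]],"turn":[[0,0,0],[0,0,0],[0,0,0],[0,0,0],[0,0,0]],"gripper":[1,1,1,1,1]}'
python3 - <<'E'
from h import *
f=snap('wrist','w3');s=bot.observe();print(s['clock'],s['position'],s['tool_rot'])
for p in([.562,.289,.125],[.622,.289,.125],[.562,.349,.125],[.562,.229,.125]):print(proj(f,p))
E
```

```text
clock: 4.85
position: [0.4856, 0.2467, 0.2597]
tool_rot: [-3.141, -0.0, 0.628]
force: [1.1, -0.3, -2.1]
grip_width: 0.0221
finger_force: 59.4
clock: 5.35
position: [0.4864, 0.2439, 0.2591]
tool_rot: [3.141, 0.0, 0.623]
force: [-0.6, -0.3, -2.7]
grip_width: 0.0223
finger_force: 59.5
5.4 [0.48637962 0.24413398 0.25909419] [3.14134977e+00 7.49971982e-06 6.22862345e-01]
[325.79093484  95.69123951]
[371.76465442  28.49149095]
[263.66837028  48.2173678 ]
[383.28596448 139.62876334]
```

View pics/w3.png

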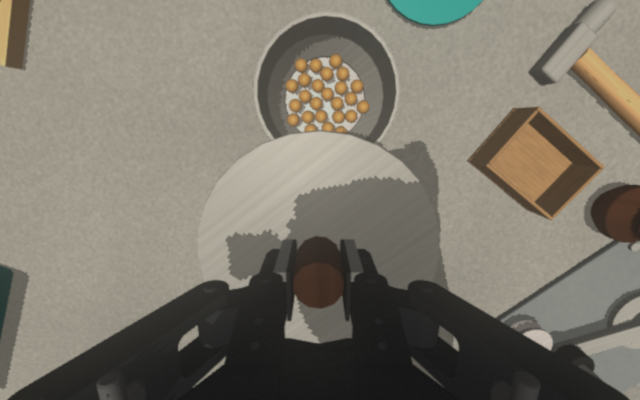

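The wrist view shows the bowl rim with left at 255, right at 398 and top at 14. The lid flange has left at 197, right at 441 and top at 131. I'll fit both circles in this frame.

```bash
python3 - <<'E'
from h import *
from scipy.optimize import least_squares
f=load('w3');t=np.linspace(0,6.283,361)
g=cv2.cvtColor(f['pixels'],cv2.COLOR_RGB2GRAY).astype(int)
print('row85 L',g[85,248:266],'R',g[85,388:406]);print('col326',g[8:26,326]);print('lid row245 L',g[245,190:204],'R',g[245,434:448],'col300',g[124:138,300])
def ext(x,y,r,z):
    q=np.array([proj(f,[x+r*np.cos(i),y+r*np.sin(i),z]) for i in t]);return np.array([q[:,0].min(),q[:,0].max(),q[:,1].min()])
R=least_squares(lambda p:ext(*p,.06,.125)-[255,398,14],[.56,.29]);print('bowl',R.x,R.fun.round(1))
R=least_squares(lambda p:ext(*p,.066,.2355)-[197,441,131],[.486,.244]);print('lid z fixed',R.x,R.fun.round(1))
R=least_squares(lambda p:ext(p[0],p[1],.066,p[2])-[197,441,131],[.486,.244,.235]);print('lid z free',R.x)
R=least_squares(lambda p:ext(p[0],p[1],.06,p[2])-[255,398,14],[.56,.289,.125]);print('bowl z free',R.x)
E
```

```text
row85 L [155 155 156 153 143 150 168 176 171 138  88  74  74  74  73  73  74  74] R [ 77  76  77  77  77  77  82 118 163 178 170 159 151 147 145 146 149 149]
col326 [153 154 156 162 170 178 178 152 101  75  71  72  71  72  72  71  72  71]
lid row245 L [154 153 152 151 152 155 156 158 163 164 164 164 163 164] R [103 103 104 104 106 122 145 154 154 150 148 149 149 152] col300 [149 168 182 199 200 198 184 149 126 155 181 188 189 190]
bowl [0.56102357 0.28761076] [-2.4  2.4  0.3]
lid z fixed [0.48560371 0.24131839] [-1.3  1.3  0.2]
lid z free [0.48564654 0.24134275 0.2337773 ]
bowl z free [0.56356237 0.28914353 0.11564151]
```

```bash
python3 - <<'E'
from h import *
from scipy.optimize import least_squares
f=load('w3');t=np.linspace(0,6.283,361)
def ext(x,y,r,z):
    q=np.array([proj(f,[x+r*np.cos(i),y+r*np.sin(i),z]) for i in t]);return np.array([q[:,0].min(),q[:,0].max(),q[:,1].min()])
B=[]
for r,o in((.06,[253,399.3,11.5]),(.056,[257.6,395.2,15.8])):
    R=least_squares(lambda p:ext(*p,r,.125)-o,[.56,.29]);print('bowl',R.x,R.fun.round(1));B.append(R.x)
R=least_squares(lambda p:ext(*p,.066,.2345)-[196.5,440.5,131],[.486,.244]);print('lid',R.x,R.fun.round(1))
print('shift cm',100*(np.mean(B,0)-R.x))
E
```

```text
bowl [0.56230046 0.28889179] [-0.9  0.9  0.1]
bowl [0.56335559 0.28940685] [-0.4  0.4  0. ]
lid [0.4854727  0.24155005] [-0.5  0.5  0.1]
shift cm [7.73553284 4.75992691]
```

```bash
python3 -m crank '{"travel":[[1.5,1,0],[3.5,2.2,-0.5],[5.5,3.4,-1.5],[7.2,4.4,-3],[7.7,4.7,-5]],"turn":[[0,0,0],[0,0,0],[0,0,0],[0,0,0],[0,0,0]],"gripper":[1,1,1,1,1]}'
python3 -m crank '{"travel":[[0,0,-2],[0,0,-3],[0,0,-3.5],[0,0,-3.5],[0,0,-3.5]],"turn":[[0,0,0],[0,0,0],[0,0,0],[0,0,0],[0,0,0]],"gripper":[1,1,1,1,1]}'
python3 - <<'E'
from h import *
f=snap('wrist','w4');t=snap('top','t4');q=snap('scene','s4');s=bot.observe();print(s['clock'],s['position'],s['force'])
b=cv2.resize(cv2.imread('pics/s4.png')[215:325,325:455],None,fx=4,fy=4,interpolation=cv2.INTER_CUBIC)
cv2.imwrite('pics/c4.png',b)
E
```

```text
clock: 5.9
position: [0.5647, 0.2925, 0.2085]
tool_rot: [-3.141, -0.002, 0.623]
force: [-0.8, -1.0, -3.8]
grip_width: 0.0222
finger_force: 59.5
clock: 6.4
position: [0.5635, 0.2919, 0.1749]
tool_rot: [3.141, -0.001, 0.624]
force: [0.6, -0.6, -2.7]
grip_width: 0.0222
finger_force: 59.5
6.55 [0.56353727 0.2919     0.17480033] [-1.87490741e-03  7.56386796e-01 -3.31257950e+00]
```

View pics/c4.png

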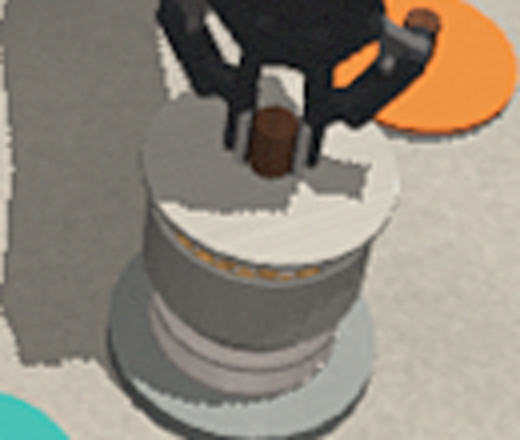

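```bash
python3 - <<'E'
from h import *
from scipy.optimize import least_squares
t=np.linspace(0,6.283,361)
f=load('s4');s0=load('s2')
def ext(x,y,r,z):
    q=np.array([proj(f,[x+r*np.cos(i),y+r*np.sin(i),z]) for i in t]);return np.array([q[:,0].min(),q[:,0].max(),q[:,1].max()])
zt=.175-.038+.014
# silhouette: top circle for left/right (upper edge), lower edge z-6mm for bottom
def sil(x,y,r,z,h):
    a=ext(x,y,r,z);b=ext(x,y,r,z-h);return np.array([min(a[0],b[0]),max(a[1],b[1]),a[2]])
R=least_squares(lambda p:sil(*p,.066,zt,.006)-np.array([143/4+325-.4,400/4+325-.4,215+263/4-.4]),[.56,.29]);print('lid',R.x,R.fun)
# bowl from unobstructed s0: sub-pixel profile through rim
a=load('scene0')['pixels'];g=cv2.cvtColor(a,cv2.COLOR_RGB2GRAY).astype(int)
print('row262 L',g[262,355:372],'R',g[262,408:424]);print('col390',g[240:252,390],g[280:294,390])
w=load('w4');wg=cv2.cvtColor(w['pixels'],cv2.COLOR_RGB2GRAY)
d=np.abs(cv2.cvtColor(f['pixels'],cv2.COLOR_RGB2GRAY).astype(int));print('lid row255 L',d[255,355:368],'R',d[255,418:430],'row262 L',d[262,355:368],'R',d[262,418:430],'col391',d[272:292,391])
E
```

```text
lid [0.56094823 0.29267252] [-0.29795099  0.29500905 -0.03660283]
row262 L [179 181 185 182 183 187 162 165 178 100  88  93  96  99  95 104 121] R [ 81  81  81  81  81  78  77  65 103 175 199 184 181 181 185 184]
col390 [184 182 179 193 178  83  98  98  97  99 101 100] [157 163 137  98 135 195 126  87  96  97  96  96  96  97]
lid row255 L [115 116 116 118 105 102 122 122 123 122 124 126 122] R [210 203 203 204 204 201 192 191 192 189 194 192] row262 L [113 115 116 117 116 118  98  93 123 124 121 124 125] R [204 202 201 202 205 217 217 188 191 192 192 189] col391 [211 209 204 206 205 206 211 215 183  89 107 109 103 123 114  95  97  98
  97  95]
```

```bash
python3 - <<'E'
from h import *
from scipy.optimize import least_squares
t=np.linspace(0,6.283,361)
def E(F,x,y,r,z):
    q=np.array([proj(F,[x+r*np.cos(i),y+r*np.sin(i),z]) for i in t]);return np.r_[q.min(0),q.max(0)]
f=load('s4');s0=load('scene0')
for o in ([360.6,242.5,418.8,286.4],):
  R=least_squares(lambda p:E(s0,*p,.06,.125)-o,[.56,.29]);print('bowl',R.x,R.fun.round(1))
R=least_squares(lambda p:(E(f,*p,.066,.151)-[360.3,0,424.6,280.8])[[0,2,3]],[.56,.29]);print('lid',R.x,R.fun.round(1))
# wrist: predicted bowl/lid alignment, rim sliver beyond the lid
w=load('w4');g=cv2.cvtColor(w['pixels'],cv2.COLOR_RGB2GRAY)
cv2.imwrite('pics/c5.png',np.hstack([w['pixels'][60:360,100:540,::-1],np.pad(load('t4')['pixels'][135:235,130:250,::-1].repeat(3,0).repeat(3,1),((0,0),(0,0),(0,0)))]))
E
```

```text
bowl [0.56324493 0.29085547] [ 0.2  0.1 -0.2 -0.1]
lid [0.56197211 0.29333382] [-0.2  0.2 -0. ]
```

View pics/c5.png

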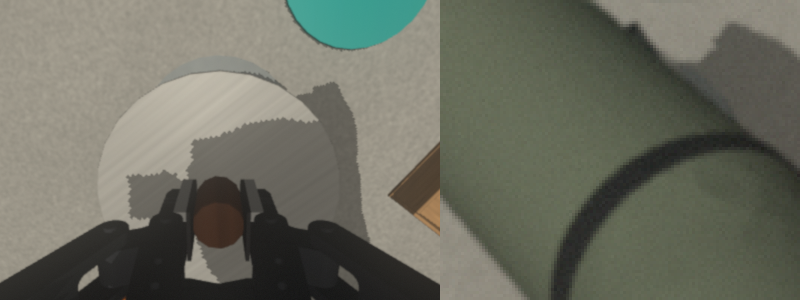

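```bash
python3 -m crank '{"travel":[[0,-0.1,-0.2],[0,-0.1,-0.5],[0,-0.1,-0.8],[0,-0.1,-1.0],[0,-0.1,-1.1]],"turn":[[0,0,0],[0,0,0],[0,0,0],[0,0,0],[0,0,0]],"gripper":[1,1,1,1,1]}'
python3 -m crank '{"travel":[[0,0,-0.1],[0,0,-0.15],[0,0,-0.2],[0,0,-0.25],[0,0,-0.3]],"turn":[[0,0,0],[0,0,0],[0,0,0],[0,0,0],[0,0,0]],"gripper":[1,1,1,1,1]}'
```

```text
clock: 7.05
position: [0.5631, 0.2908, 0.1626]
tool_rot: [-3.142, 0.0, 0.624]
force: [0.0, 0.5, -2.7]
grip_width: 0.022
finger_force: 59.5
clock: 7.55
position: [0.5633, 0.2908, 0.16]
tool_rot: [3.142, -0.0, 0.624]
force: [0.1, 0.1, -3.0]
grip_width: 0.0227
finger_force: 59.5
```

```bash
python3 -m crank '{"travel":[[0,0,-0.1],[0,0,-0.2],[0,0,-0.25],[0,0,-0.3],[0,0,-0.3]],"turn":[[0,0,0],[0,0,0],[0,0,0],[0,0,0],[0,0,0]],"gripper":[1,1,1,1,1]}'
python3 -m crank '{"travel":[[0,0,-0.02],[0,0,-0.04],[0,0,-0.06],[0,0,-0.08],[0,0,-0.1]],"turn":[[0,0,0],[0,0,0],[0,0,0],[0,0,0],[0,0,0]],"gripper":[1,1,1,1,1]}'
```

```text
clock: 8.05
position: [0.5633, 0.2908, 0.1573]
tool_rot: [3.141, -0.0, 0.624]
force: [-2.0, -1.2, 4.3]
grip_width: 0.0221
finger_force: 60.3
clock: 8.55
position: [0.5633, 0.2908, 0.1572]
tool_rot: [3.141, -0.0, 0.624]
force: [-7.7, -6.5, 22.3]
grip_width: 0.0219
finger_force: 62.1
```

Contact came at the height expected for a seated lid. I'll ease off the load, open, and rise.

```bash
python3 -m crank '{"travel":[[0,0,0.1],[0,0,0.1],[0,0,0.1],[0,0,0.1],[0,0,0.1]],"turn":[[0,0,0],[0,0,0],[0,0,0],[0,0,0],[0,0,0]],"gripper":[1,0.8,0.5,0,0]}'
python3 -m crank '{"travel":[[0,0,0.1],[0,0,0.1],[0,0,1],[0,0,3],[0,0,5.5]],"turn":[[0,0,0],[0,0,0],[0,0,0],[0,0,0],[0,0,0]],"gripper":[0,0,0,0,0]}'
python3 -m crank '{"travel":[[0,-2,3],[-2,-6,3],[-4,-10,3],[-6,-14,3],[-7,-18,3]],"turn":[[0,0,-5],[0,0,-10],[0,0,-15],[0,0,-20],[0,0,-25]],"gripper":[0,0,0,0,0]}'
python3 - <<'E'
from h import *
f=snap('wrist','w6');q=snap('scene','s6');t=snap('top','t6');s=bot.observe();print(s['clock'],s['position'],s['force'],s['qpos'])
r=lambda n,y,x:cv2.resize(cv2.imread(f'pics/{n}.png')[y:y+75,x:x+100],None,fx=4,fy=4,interpolation=cv2.INTER_CUBIC)
cv2.imwrite('pics/c6.png',np.vstack([np.hstack([r('s6',235,340),r('t6',145,140)]),np.hstack([r('s6',140,220),r('t6',160,360)])]))
E
```

```text
clock: 9.05
position: [0.5633, 0.2909, 0.1569]
tool_rot: [-3.141, -0.0, 0.624]
force: [0.3, 0.5, -0.0]
grip_width: 0.0652
finger_force: 0.0
clock: 9.55
position: [0.5629, 0.2906, 0.2126]
tool_rot: [-3.141, 0.001, 0.624]
force: [0.1, -0.1, 0.6]
grip_width: 0.0855
finger_force: 0.0
clock: 10.05
position: [0.4918, 0.1095, 0.2428]
tool_rot: [3.141, -0.001, 0.184]
force: [2.2, 0.3, 0.8]
grip_width: 0.0854
finger_force: 0.0
10.2 [0.49314844 0.10847448 0.24300775] [-0.34198683  2.08832337  0.65567034] [ 0.00886651  0.36605437 -0.43808552  1.90311114  0.19483117  0.91290004
 -1.91076503]
```

View pics/c6.png

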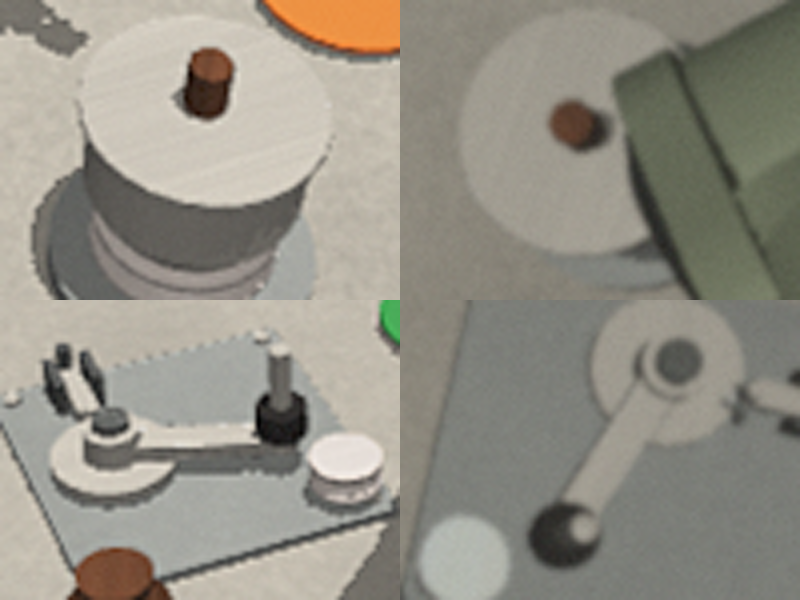

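The lid sits level and flush on the rim. Next I'll triangulate the pin and the pivot and work out the swing path.

```bash
python3 - <<'E'
from h import *
f=load('t6');s=load('s6')
def tri(*ps):
    A=[];b=[]
    for F,p in zip((f,s),ps):
        c,d=ray(F,*p);d=d/np.linalg.norm(d);P=np.eye(3)-np.outer(d,d);A.append(P);b.append(P@c)
    return np.linalg.lstsq(np.vstack(A),np.hstack(b),rcond=None)[0]
pv=tri((429.6,174.9),(247.1,167.6));pn=tri((405.8,216.3),(289.6,151.9));print(pv,pn)
print('pin z.11 top',atz(f,405.8,216.3,.11),'scene',atz(s,289.6,151.9,.11),'wrist w1',atz(load('w1'),580,125.5,.11))
for z in(.05,.056):print('pivot',atz(f,429.6,174.9,z),atz(s,247.1,167.6,z))
d=pn-pv;a=np.arctan2(d[1],d[0]);print(np.hypot(*d[:2]),a)
E
```

```text
[ 0.58711285 -0.24387207  0.06111797] [ 0.48769292 -0.17849136  0.10986367]
pin z.11 top [ 0.48937768 -0.18007125  0.11      ] scene [ 0.4864884  -0.17630807  0.11      ] wrist w1 [ 0.48847118 -0.17947112  0.11      ]
pivot [ 0.58998939 -0.24758237  0.05      ] [ 0.57939962 -0.25556082  0.05      ]
pivot [ 0.58900789 -0.24609182  0.056     ] [ 0.58315114 -0.24855478  0.056     ]
0.11899143237021591 2.559878069349757
```

```bash
python3 -m crank '{"travel":[[0,-4.5,0],[-0.2,-9,0],[-0.3,-13.5,0],[-0.4,-18,0],[-0.5,-22.5,0]],"turn":[[0,0,0],[0,0,-3],[0,0,-8],[0,0,-13],[0,0,-18]],"gripper":[0,0,0,0,0]}' 50
python3 -m crank '{"travel":[[0,-4,0],[0,-6.1,-3],[0,-6.1,-6],[0,-6.1,-8.5],[0,-6.1,-9.5]],"turn":[[0,0,-5],[0,0,-9],[0,0,-9],[0,0,-9],[0,0,-9]],"gripper":[0,0,0,0,0]}'
python3 - <<'E'
from h import *
f=snap('wrist','w7');s=bot.observe();print(s['clock'],s['position'],s['tool_rot'],s['qpos'])
print(proj(f,[.488,-.178,.11]))
E
```

```text
clock: 10.7
position: [0.4887, -0.1151, 0.2426]
tool_rot: [-3.141, -0.001, -0.128]
force: [-0.3, 1.8, -0.2]
grip_width: 0.0854
finger_force: 0.0
clock: 11.2
position: [0.4882, -0.1743, 0.1453]
tool_rot: [-3.141, 0.002, -0.282]
force: [0.7, -0.1, 0.7]
grip_width: 0.0853
finger_force: 0.0
11.25 [ 0.48799343 -0.1742187   0.14498134] [-3.14103753e+00  2.67202862e-03 -2.82171838e-01] [ 0.39143953  0.50780012 -0.21598248  1.96286276  0.16322566  0.69004971
 -1.77755925]
[324.89596228 243.67565329]
```

View pics/w7.png

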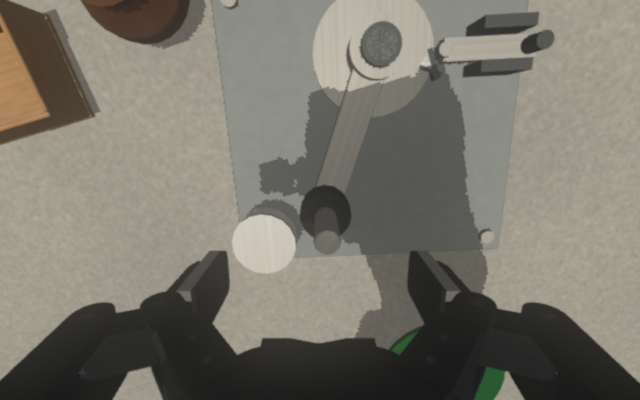

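The pin top is at (327,242), within about 2 mm of the prediction, and it lies between the fingers. I'll descend and grip.

```bash
python3 -m crank '{"travel":[[0.1,-0.5,-2],[0.1,-0.5,-4],[0.1,-0.5,-5.4],[0.1,-0.5,-5.4],[0.1,-0.5,-5.4]],"turn":[[0,0,0],[0,0,0],[0,0,0],[0,0,0],[0,0,0]],"gripper":[0,0,0,0.5,1]}' 50
python3 -m crank '{"travel":[[0,0,0],[0,0,0],[0,0,0],[0,0,0],[0,0,0]],"turn":[[0,0,0],[0,0,0],[0,0,0],[0,0,0],[0,0,0]],"gripper":[1,1,1,1,1]}'
python3 - <<'E'
import numpy as np
pv=np.array([.587,-.244]);a0=2.56;p0=pv+.12*np.array([np.cos(a0),np.sin(a0)])
for s in np.arange(.05,.64,.05):
    p=pv+.12*np.array([np.cos(a0+s),np.sin(a0+s)]);print(round(s,2),np.round(100*(p-p0),2),round(np.degrees(s),1))
E
```

```text
clock: 11.75
position: [0.49, -0.18, 0.0941]
tool_rot: [-3.141, -0.001, -0.283]
force: [0.1, 0.2, 0.8]
grip_width: 0.0586
finger_force: 0.0
clock: 12.25
position: [0.4897, -0.1801, 0.0937]
tool_rot: [-3.141, -0.001, -0.284]
force: [-1.9, 2.6, 9.3]
grip_width: 0.0145
finger_force: 48.6
0.05 [-0.32 -0.51] 2.9
0.1 [-0.61 -1.03] 5.7
0.15 [-0.87 -1.57] 8.6
0.2 [-1.11 -2.12] 11.5
0.25 [-1.32 -2.69] 14.3
0.3 [-1.5  -3.26] 17.2
0.35 [-1.65 -3.84] 20.1
0.4 [-1.78 -4.43] 22.9
0.45 [-1.87 -5.02] 25.8
0.5 [-1.93 -5.61] 28.6
0.55 [-1.97 -6.21] 31.5
0.6 [-1.97 -6.81] 34.4
```

```bash
python3 -m crank '{"travel":[[-0.3,-0.5,0],[-0.6,-1.0,0],[-0.9,-1.6,0],[-1.1,-2.1,0],[-1.3,-2.7,0]],"turn":[[0,0,3],[0,0,6],[0,0,9],[0,0,12],[0,0,14]],"gripper":[1,1,1,1,1]}'
python3 -m crank '{"travel":[[-0.1,-0.3,0],[-0.2,-0.6,0],[-0.3,-0.9,0],[-0.3,-1.2,0],[-0.3,-1.2,0]],"turn":[[0,0,1.5],[0,0,3],[0,0,4.5],[0,0,6],[0,0,6]],"gripper":[1,1,1,1,1]}'
```

```text
clock: 12.75
position: [0.4765, -0.2063, 0.0937]
tool_rot: [-3.141, -0.001, -0.036]
force: [-1.7, 11.3, 13.0]
grip_width: 0.0145
finger_force: 49.2
clock: 13.25
position: [0.473, -0.2186, 0.0937]
tool_rot: [-3.141, 0.0, 0.067]
force: [-7.0, 8.4, 16.3]
grip_width: 0.0147
finger_force: 49.5
```

```bash
python3 -m crank '{"travel":[[-0.2,-0.6,0],[-0.3,-1.2,0],[-0.3,-1.7,0],[-0.4,-2.1,0],[-0.4,-2.4,0]],"turn":[[0,0,3],[0,0,6],[0,0,8],[0,0,10],[0,0,12]],"gripper":[1,1,1,1,1]}'
python3 -m crank '{"travel":[[0,-0.2,0],[0,-0.4,0],[0,-0.5,0],[0,-0.5,0],[0,-0.5,0]],"turn":[[0,0,1],[0,0,2],[0,0,2],[0,0,2],[0,0,2]],"gripper":[1,1,1,1,1]}'
python3 - <<'E'
from h import *
f=snap('wrist','w8');q=snap('scene','s8');t=snap('top','t8');s=bot.observe();print(s['clock'],s['position'],s['force'],s['grip_width'])
p=s['position'][:2];pv=np.array([.587+.0012,-.244-.0012]);d=p-pv
d0=np.array([.4897,-.1801])-pv;print('swing',(np.arctan2(d[1],d[0])%6.2832)-np.arctan2(d0[1],d0[0]),np.hypot(*d))
r=lambda n,y,x,h,w,S:cv2.resize(cv2.imread(f'pics/{n}.png')[y:y+h,x:x+w],(S),interpolation=cv2.INTER_CUBIC)
cv2.imwrite('pics/c8.png',np.vstack([np.hstack([r('s8',80,210,240,240,(400,300)),r('s8',140,210,75,100,(400,300))]),np.hstack([r('w8',0,160,300,400,(400,300)),r('t8',60,130,200,300,(400,300))])]))
E
```

```text
clock: 13.75
position: [0.4699, -0.2425, 0.0937]
tool_rot: [-3.141, -0.001, 0.277]
force: [0.0, 8.3, 10.0]
grip_width: 0.0145
finger_force: 49.0
clock: 14.25
position: [0.4699, -0.2472, 0.0937]
tool_rot: [-3.141, -0.001, 0.311]
force: [-0.0, 8.7, 10.2]
grip_width: 0.0145
finger_force: 49.1
14.4 [ 0.46989673 -0.247152    0.09370819] [-1.3348633   8.8758003  11.16203658] 0.01481467885400859
swing 0.6005223374956397 0.11831937109714151
```

View pics/c8.png

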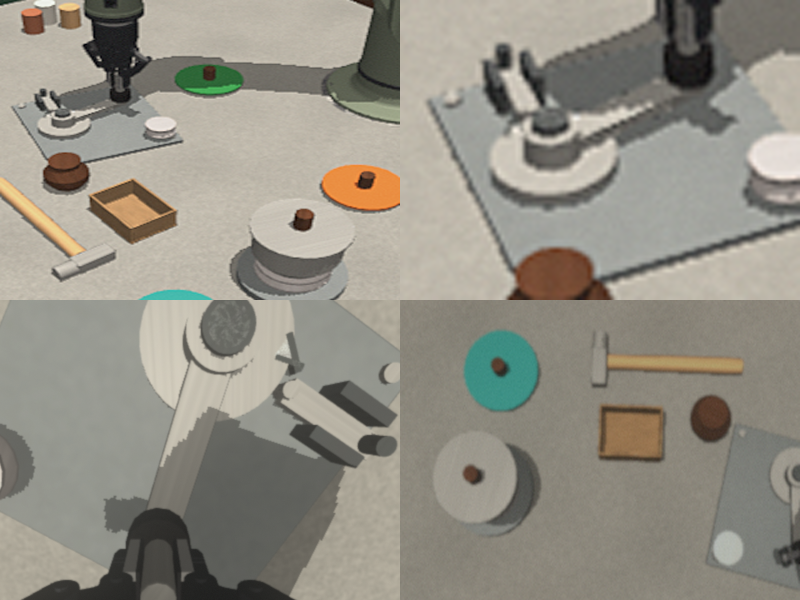

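The arm is held at a swing of about 0.60 with the spring force of about 8.7 N on the gripper, the tooth is past the pawl, and the lid is still seated. The bystanders are where they were, so I'll hand in.

```bash
python3 -c "
from workcell import bot
print(bot.job_done())"
```

```text
the job is handed in; nothing more can be done
None
```

Job handed in: the lid is seated level on the bowl and released, and the gripper is holding the tensioner arm back at a swing of about 0.60 rad, past the click; the stud box, hammer and wooden foot look undisturbed in the last pictures.

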